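# Brass roller held down in the magnetic V-block for the height gauge

## Robot

A 6-joint arm with a two-finger parallel gripper is mounted at the origin on the work surface. World frame = base frame: x ahead of the robot, y to its left, z up, the work surface at z = 0. Lengths are in m, angles in rad, forces in N, time in s.
With the tool pointing down it reaches from about 0.225 to 0.725 m from the base axis. Payload 3.1 kg.
Tool frame: the origin (TCP) lies on the mounting face of the last link; the fingertips stand 173 mm ahead of it and the grasp point (between the pads) lies 155 mm ahead of it; z points along the fingers, y is the direction in which the jaws open and shut (so a half turn about z gives the same grasp; the last joint's range is limited). The gripper opens to 85 mm and grips with 20 to 120 N. Pads are 22 mm wide; open, the fingers measure 114 mm over their backs; the gripper's body (76 mm by 85 mm) begins 54 mm behind the grasp point. The pads swing forward as they close: fully open they stand 13 mm farther back than shut.
Start: joints at [-1.327, 0.048, 0.099, 1.622, 0, 1.443], TCP at [0.191, -0.489, 0.405] pointing down, gripper open.
Joint ranges: [-2.91, 2.91], [-0.99, 1.94], [-1.21, 1.42], [-2.12, 2.29], [-1.49, 1.47], [-3.14, 3.14]. Speed limits (rad/s): [2.79, 2.79, 3.14, 3.14, 3.14, 3.14].

## Interface

Orientations are given as a unit quaternion [x, y, z, w].
In Python, from station import r, effector, imaging, models gives the robot as it stands. The module is installed in compiled form; this text tells all that it offers. Calls block until the motion is done:
- r.move_pose(position, orientation): joint-space move of the TCP to a pose.
- r.move_l(position, v=0.15, orientation=None, f_stop=None): straight line of the TCP; orientation=None keeps the orientation; v is the mean speed in m/s. With f_stop (N) it stops when the force on the tool has changed by that much, and returns True; else False.
- r.set_joints(angles): joint-space move.
- effector.open_gripper() and effector.clamp(grip_force=None): open the fingers fully, or close them until they stop; grip_force is the grip in N (None keeps the last).
- r.dwell(seconds).
- r.inverse_kinematics(position, orientation): joint angles nearest the present ones, or None.
- imaging.read_camera(name): name is "scene" or "top" or "wrist"; returns a dict with "img" (420x560x3 uint8, blue, green, red), "range_z" (420x560 float32, m along the optical axis (not along the pixel's ray), 0 where there is no reading), "mtx" (3x3 intrinsics, pixels), "R" (3x3) and "t" (3): a world point X has camera coordinates R X + t. Camera axes: x right, y down, z forward; pixel columns grow to the right and rows downward; lengths in m; the calibration is good to about 2 mm. A picture is of the moment at which its call begins.
A pose or a line that the arm cannot do raises r.IKError and nothing moves.
- r.hand_in(): hands the job in, once; it reports no verdict.
Trained networks look in a picture, given as the dict that the camera call returned (one of the last four; its "shot" number tells which), for a name from the list of things; names that differ only in an ending like _2 or _b are one class to them, and where a whole thing is asked for, a point or a joint stands for the part that bears it (a point fixed in the world has none). Each returns a list of dicts, best first, with "p" (0 to 1); they miss things now and then, are a little off and sometimes report something else, mostly with a low value. They report only what shows in the picture. A call takes as long as a camera call.
- models.spot_in(picture, target): "xy" ([column, row] in pixels, amid what is visible of it).
Readings, each from a call of its own:
- r.current_clock(): time.
- r.current_joint_positions(): joint angles.
- r.current_joint_velocities(): joint speeds.
- r.current_tau(): joint torques, N m.
- r.current_tool_pos(): TCP position.
- r.current_eef_rot(): TCP orientation.
- r.current_ft_force(): force on the tool from outside, world axes, zero at the start.
- r.current_moment(): the same for the moment, N m.
- r.current_width(): finger opening in m.
Only numpy, scipy, OpenCV 4.12 (cv2) and the standard library are available. Lean on these libraries where they do the work, as an engineer would, in place of code of your own. Each camera call takes 0.05 s, during which the arm holds its last target.

## Task

Lift the brass roller out of the blue parts bin and lower it, without dropping it, into the groove of the V-block on the surface plate, so that it lies along the groove with its barrel overhanging the block evenly at both ends. The block's magnet does not grip brass, so finish while still holding the roller with the gripper and pressing it straight down, firmly but not brutally (a steady push of about 15 N), so that it bears on both flanks of the groove, ready to be measured. Leave the black roller in the bin, and leave the height gauge and everything else on the bench where they are.

Things in the scene. Friction and masses are not known exactly. Their poses are not given: they have to be found in the camera images.
- brass_roller_center (a point): centre of the brass roller: a plain brass barrel 46 mm in diameter and 100 mm long, with a stub axle 14 mm in diameter and 12 mm long on each end; hollow, about 0.25 kg, smooth, free to roll. Its x axis is the roller's axis (both ends alike). At the start it lies on its side in one compartment of the bin, its centre 23 mm above the bin's inner floor; at least 25 mm are free beside it on both sides
- black_roller_center (a point): centre of a black rubber-covered roller of the same size with steel stub axles, lying in the bin's other compartment; x along its axis; stays there
- bin: blue open plastic parts bin standing on the table (it does not shift), 166 mm in x, 262 mm in y, 50 mm high, walls and floor 4 mm thick; one wall along x through its middle, as high as the rim, parts it into two compartments, one on +y and one on -y, with a roller in each, lying within 0.2 rad of the bin's x axis. Origin: centre of the underside. The bin may stand on the robot's left or right, the surface plate being on the other side
- plate: cast-iron surface plate with green sides, 300 mm in x, 200 mm in y, 40 mm high, fixed on the table; carries the V-block on its robot-side half and the height gauge on its far half. Origin: centre of the underside
- vblock: steel magnetic V-block, switched on and so stuck fast to the plate: 80 mm long in x (along the groove), 66 mm wide in y, 70 mm high, with a 90 degree groove along x in its top, 38 mm wide at the mouth and 19 mm deep; flat lands 14 mm wide on both sides of it. A switch dial sticks out 15 mm on its -x end, 26 mm up. Origin: centre of the underside, on the plate's top; z up
- vblock_seat (a point): the point in the V-block where the centre of the brass roller lies when it is seated: over the middle of the block, 83.5 mm above its underside, which is 13.5 mm above the flat lands; axes those of the V-block (x along the groove, y across it, z up)
- flank_left: the ground cheek of the groove on the V-block's +y side, a fixed part of the block; same origin and axes as the V-block
- flank_right: the ground cheek of the groove on the V-block's -y side, a fixed part of the block; same origin and axes as the V-block
- gauge: height gauge standing loose on the far (+x) half of the plate: foot 62 by 80 mm, slim column, 205 mm high, grey slider with a scriber that reaches 52 mm towards the V-block from the origin at 110 mm up; 1.6 kg. Origin: underside of the foot
- screwdriver: red-handled screwdriver 190 mm long, lying on the table between bin and plate, about along x
- bearing: steel ring bearing 52 mm across and 15 mm high, lying on the table. Origin: centre of the underside
- spray: spray can 52 mm in diameter and 165 mm high, standing at the far side in the middle. Origin: centre of the underside
- jar: amber glass jar with a steel lid, 64 mm in diameter and 80 mm high, standing on the table at the right. Origin: centre of the underside
- cone: teal thread cone 68 mm across and 120 mm high, standing on the table at the left. Origin: centre of the underside

How it is judged:
On the way, in this order (a step that is already met when the one before it is completed fails the run):
1. the brass roller is held by the gripper, lifted clear of the bin (z of brass_roller_center in the frame of bin above 0.09 m and contact force between brass_roller and the fingers above 1 N and contact force between brass_roller and bin below 0.05 N and contact force between brass_roller and vblock below 0.05 N), for 0.2 s.
2. the brass roller lies in the groove of the V-block on both flanks, along the groove and in the middle of the block (x of brass_roller_center in the frame of vblock_seat between -0.01 and 0.01 m and y of brass_roller_center in the frame of vblock_seat between -0.0025 and 0.0025 m and z of brass_roller_center in the frame of vblock_seat between -0.0025 and 0.0025 m and angle between the x axis of brass_roller_center and the x axis of vblock_seat, either way round below 0.05 rad and contact force between brass_roller and flank_left above 0.3 N and contact force between brass_roller and flank_right above 0.3 N), for 0.2 s.
At the end, for the whole second after the job is handed in: Gripper still on the brass roller, pressing: each flank of the groove carries over 4 N (its weight alone gives 2.1 N at most); roller centre within 10 mm of mid-block along the groove and 2.5 mm of the seated point across it and in height; axis within 0.05 rad of the groove; at rest (x of brass_roller_center in the frame of vblock_seat between -0.01 and 0.01 m and y of brass_roller_center in the frame of vblock_seat between -0.0025 and 0.0025 m and z of brass_roller_center in the frame of vblock_seat between -0.0025 and 0.0025 m and angle between the x axis of brass_roller_center and the x axis of vblock_seat, either way round below 0.05 rad and contact force between brass_roller and flank_left above 4 N and contact force between brass_roller and flank_right above 4 N and contact force between brass_roller and the fingers above 3 N and linear speed of brass_roller below 0.02 m/s and contact force between brass_roller and gauge below 0.05 N); the arm keeps its last pose, push and grip.
It fails at once if the black roller, height gauge, screwdriver, bearing, spray can, jar or thread cone is moved by more than 20 mm (distance of any of black_roller_center, gauge, screwdriver, bearing, spray, jar, cone from where it was at the start of the episode above 0.02 m).
It fails at once if the height gauge is tipped over (angle between gauge's own z axis and vertical above 0.2 rad).
It fails at once if the brass roller is slammed or crushed into the V-block: more than 70 N (contact force between brass_roller and vblock above 70 N).
It fails at once if the brass roller is let go above the groove and drops more than about 10 mm (horizontal distance between brass_roller_center and vblock_seat below 0.08 m and z of brass_roller_center in the frame of vblock_seat above 0.01 m and contact force between brass_roller and the fingers below 0.05 N).
It also fails if it takes over 54 s, if anything falls off the work surface, if the arm or the gripper's body presses on something with over 40 N, if the wrist force passes 120 N, or if a joint passes its speed limit or range.

## Working session

There is one attempt and no reset: what is moved stays moved. The work goes in short steps, each a Python script; the robot and the scene stay as the last script left them, time stands still between calls to the robot, and variables do not carry over. Pictures are saved under pics/ and viewed, and the job is handed in when it is done.

```bash
mkdir -p pics; ls; python3 - <<'E'
from station import r, effector, imaging, models
import cv2,numpy as np
for n in ["scene","top"]:
    p=imaging.read_camera(n); cv2.imwrite(f"pics/{n}0.png",p["img"]); np.savez(f"{n}0.npz",**{k:p[k] for k in("img","range_z","mtx","R","t")})
    C=-p["R"].T@p["t"]; print(n,C.round(3),p["R"].round(3).tolist(),p["mtx"].round(1).tolist())
    for t in ["brass_roller_center","black_roller_center","vblock","gauge","bin","plate"]:
        print(t,[(d["xy"],round(d["p"],2)) for d in models.spot_in(p,t)][:2])
print(r.current_clock(),r.current_eef_rot(),r.current_width())
E
```

```text
pics
scene [1.732 0.388 0.91 ] [[-0.326, 0.945, -0.008], [0.532, 0.177, -0.828], [-0.781, -0.274, -0.561]] [[494.8, 0.0, 276.1], [0.0, 494.8, 213.1], [0.0, 0.0, 1.0]]
brass_roller_center [([387.1, 231.6], 0.59)]
black_roller_center [([343.9, 229.9], 0.68)]
vblock [([218.9, 184.9], 0.66), ([147.9, 181.5], 0.29)]
gauge [([204.6, 199.3], 0.67), ([214.7, 170.3], 0.39)]
bin [([366.6, 233.7], 0.84)]
plate [([220.2, 209.3], 0.67)]
top [ 4.290e-01 -1.000e-03  1.649e+00] [[0.029, -1.0, -0.012], [-0.992, -0.027, -0.124], [0.124, 0.016, -0.992]] [[493.2, 0.0, 273.5], [0.0, 493.2, 203.7], [0.0, 0.0, 1.0]]
brass_roller_center [([182.8, 241.2], 0.8), ([273.8, 193.5], 0.54)]
black_roller_center [([226.9, 234.1], 0.64)]
vblock [([362.4, 258.7], 0.68)]
gauge [([351.7, 202.2], 0.61), ([447.0, 262.7], 0.36)]
bin [([207.9, 243.0], 0.9)]
plate [([351.9, 236.2], 0.86)]
0.7 [ 9.82775115e-01  1.84805499e-01 -1.06193892e-05  3.81265972e-05] 0.08538661174376921
```

```bash
python3 - <<'E'
import cv2,numpy as np
a=cv2.imread("pics/top0.png"); c=a[140:320,130:470]; cv2.imwrite("pics/top0c.png",cv2.resize(c,None,fx=2.35,fy=2.35,interpolation=cv2.INTER_CUBIC))
E
```

```text
(no output)
```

View pics/scene0.png

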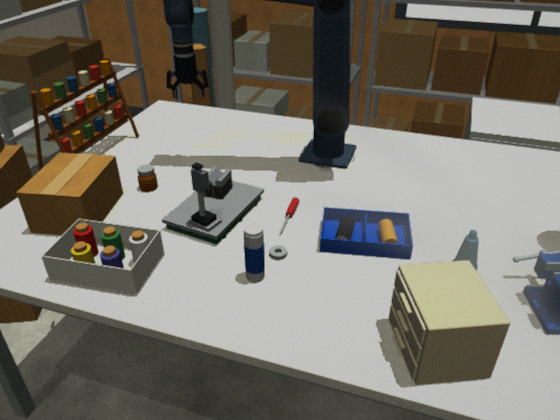

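View pics/top0c.png

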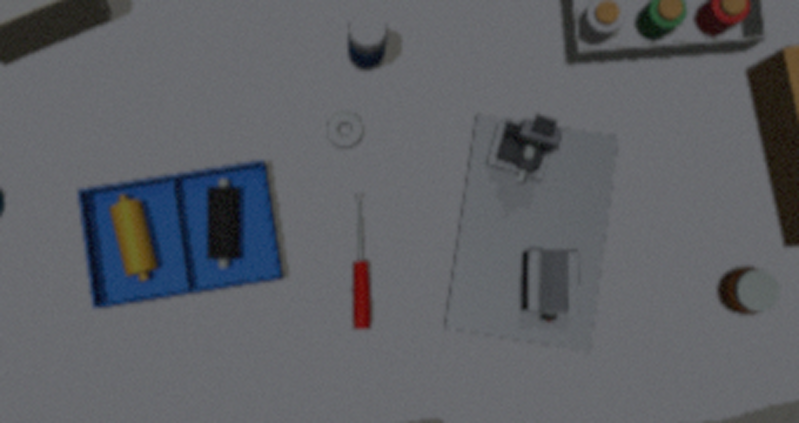

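The bin is on the left, with the brass roller at about (186,241) in the full top image and the black roller at about (226,235). The plate is on the right, with the V-block at about (362,259) and the gauge at about (352,202) beyond it. Next I'll get coarse positions, then take closer wrist views.

```bash
cat > h.py <<'E'
import cv2,numpy as np
def cloud(p):
    v,u=np.mgrid[0:420,0:560]; z=p["range_z"]; K=p["mtx"]
    c=np.stack([(u-K[0,2])/K[0,0]*z,(v-K[1,2])/K[1,1]*z,z],-1)
    return (c-p["t"])@p["R"]
def save(n,p): 
    cv2.imwrite(f"pics/{n}.png",p["img"]); np.savez(f"{n}.npz",**{k:p[k] for k in("img","range_z","mtx","R","t")})
def pca(P):
    m=P.mean(0); w,V=np.linalg.eigh(np.cov((P-m).T)); return m,V[:,-1],np.sqrt(w)
E
python3 - <<'E'
import numpy as np,cv2
from h import *
p=np.load("top0.npz"); P=cloud(p); hsv=cv2.cvtColor(p["img"],cv2.COLOR_BGR2HSV)
m=(hsv[...,0]>12)&(hsv[...,0]<35)&(hsv[...,1]>110)&(p["range_z"]>0); m[:, :150]=0;m[:,230:]=0;m[:200]=0;m[300:]=0
Q=P[m]; print(len(Q),Q[:,2].min(),Q[:,2].max(), pca(Q[:,:2]), (Q[:,:2].min(0)+Q[:,:2].max(0))/2)
b=(hsv[...,0]>100)&(hsv[...,0]<130)&(hsv[...,1]>120); b[:,260:]=0;b[:200]=0
Q=P[b&(P[...,2]>.04)&(P[...,2]<.06)]; print("bin rim",cv2.minAreaRect(Q[:,:2].astype(np.float32)))
for lo,hi in((.1,.125),(.03,.05)):
    Q=P[(P[...,2]>lo)&(P[...,2]<hi)&(P[...,1]<-.05)&(P[...,1]>-.33)&(P[...,0]<.62)&(P[...,0]>.2)]
    if lo>.05: Q=Q[Q[:,0]<.4]
    print(lo,len(Q),cv2.minAreaRect(Q[:,:2].astype(np.float32)),np.median(Q[:,2]))
g=P[(P[...,2]>.06)&(P[...,0]>.4)&(P[...,0]<.62)&(P[...,1]<-.08)&(P[...,1]>-.35)]; print("gauge",g.min(0),g.max(0))
E
```

```text
394 0.02566786800647889 0.060818140425413475 (array([0.50076574, 0.30388159]), array([-0.95558759, -0.29470723]), array([0.01446902, 0.02956857])) [0.50283339 0.25562352]
bin rim ((0.5044317841529846, 0.40723809599876404), (0.19622059166431427, 0.6150816082954407), 1.3206217288970947)
0.1 0 ((0.0, 0.0), (0.0, 0.0), 0.0) nan
0.03 3598 ((0.49440038204193115, -0.2310158908367157), (0.20080357789993286, 0.2534027397632599), 88.75283813476562) 0.03961201232082501
gauge [ 0.40340303 -0.29645918  0.06174864] [ 0.61999419 -0.20882393  0.17421818]
  return _methods._mean(a, axis=axis, dtype=dtype,
  ret = ret.dtype.type(ret / rcount)
```

```bash
python3 - <<'E'
from station import r, effector, imaging, models
from h import *
p=np.load("top0.npz");P=cloud(p);print(P[252:268:4,350:378:4].round(3).tolist())
r.move_pose([0.36,-0.26,0.42],[1,0,0,0])
p=imaging.read_camera("wrist"); save("w1",p); print("cam",(-p["R"].T@p["t"]).round(3),p["R"].round(2).tolist())
for t in ["vblock","gauge"]: print([(d["xy"],round(d["p"],2)) for d in models.spot_in(p,t)][:2])
print(r.current_clock(),r.current_tool_pos(),r.current_joint_positions())
E
```

```text
[[[0.479, -0.228, 0.042], [0.478, -0.233, 0.095], [0.477, -0.242, 0.114], [0.478, -0.258, 0.091], [0.479, -0.27, 0.094], [0.479, -0.281, 0.103], [0.479, -0.292, 0.112]], [[0.466, -0.228, 0.038], [0.465, -0.232, 0.098], [0.465, -0.244, 0.106], [0.465, -0.256, 0.108], [0.466, -0.269, 0.099], [0.466, -0.281, 0.106], [0.467, -0.292, 0.11]], [[0.453, -0.229, 0.037], [0.453, -0.231, 0.105], [0.453, -0.244, 0.106], [0.453, -0.257, 0.101], [0.454, -0.271, 0.092], [0.454, -0.28, 0.112], [0.454, -0.291, 0.115]], [[0.44, -0.227, 0.046], [0.44, -0.232, 0.099], [0.44, -0.243, 0.111], [0.441, -0.258, 0.093], [0.441, -0.27, 0.097], [0.442, -0.279, 0.114], [0.442, -0.293, 0.109]]]
cam [ 0.43  -0.258  0.389] [[-0.0, -1.0, 0.0], [-0.96, 0.0, 0.28], [-0.28, -0.0, -0.96]]
[([285.2, 85.5], 0.81)]
[]
1.95 [ 0.35966468 -0.26096656  0.41979816] [-7.78735518e-01 -1.56365302e-01 -6.64910634e-02  1.66090678e+00
 -2.49019875e-04  2.36455494e+00]
```

View pics/w1.png

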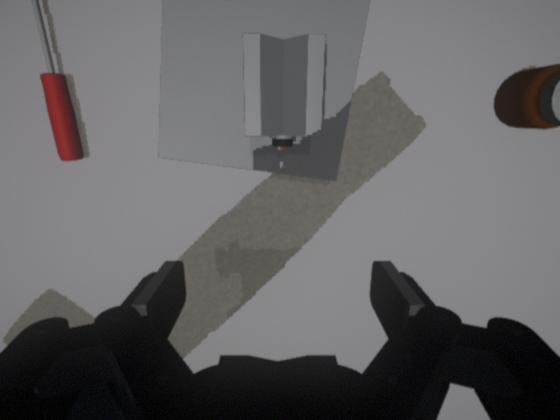

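The wrist picture shows the V-block at (245–325, 33–136) with its groove along image columns and its dial at (283,143). I'll move forward so the block is in the middle of the view.

```bash
python3 - <<'E'
from station import r, effector, imaging, models
from h import *
r.move_pose([0.44,-0.26,0.43],[1,0,0,0])
p=imaging.read_camera("wrist"); save("w2",p)
print([(d["xy"],round(d["p"],2)) for d in models.spot_in(p,"gauge")][:2])
print(r.current_clock(),r.current_tool_pos())
P=cloud(p)
z=P[...,2]
for lo,hi in((.104,.116),):
    m=(abs(P[...,0]-.46)<.07)&(abs(P[...,1]+.26)<.07)&(z>lo)&(z<hi)
    print(m.sum(),cv2.minAreaRect(P[m][:,:2].astype(np.float32)),np.percentile(z[m],[5,50,95]))
E
```

```text
[([250.2, 8.3], 0.71)]
2.4667 [ 0.43947666 -0.26049163  0.42971768]
3621 ((0.4531649649143219, -0.2633611857891083), (0.06603726744651794, 0.08009926974773407), 89.61557006835938) [0.10498293 0.1093515  0.11070124]
```

View pics/w2.png

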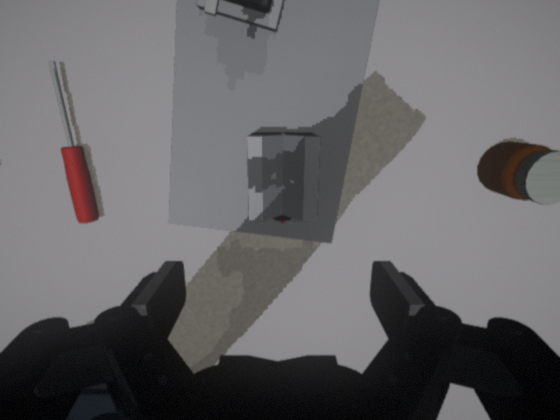

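The block sits at (248–320, 133–220), and its top rectangle measures 66×80 mm, matching the given size. Next I'll refine the groove line from the flank planes and locate the gauge scriber.

```bash
python3 - <<'E'
from h import *
p=np.load("w2.npz");P=cloud(p).reshape(-1,3)
c=np.array([.4532,-.2634]); d=P-[*c,0]
pl=[]
for s in(1,-1):
    Q=P[(abs(d[:,0])<.034)&(s*d[:,1]>.003)&(s*d[:,1]<.016)&(P[:,2]>.08)&(P[:,2]<.112)]
    for _ in range(4):
        A=np.c_[Q[:,:2]-c,np.ones(len(Q))]; k=np.linalg.lstsq(A,Q[:,2],rcond=None)[0]; e=Q[:,2]-A@k; Q=Q[abs(e)<2.5*e.std()]
    print(s,len(Q),k.round(4),e.std()); pl.append(k)
dk=pl[0]-pl[1]; print("valley y at x=0:",-dk[2]/dk[1]," slope(yaw)",-dk[0]/dk[1], "z",pl[0][1]*(-dk[2]/dk[1])+pl[0][2])
# lands outer edges / ends per slice
T=P[(abs(d[:,0])<.06)&(abs(d[:,1])<.05)&(P[:,2]>.106)&(P[:,2]<.114)]-[*c,0]
xs=np.linspace(-.035,.035,15);L=[];R=[]
for a,b in zip(xs,xs[1:]):
    q=T[(T[:,0]>a)&(T[:,0]<b)]; L.append(q[:,1].max());R.append(q[:,1].min())
xm=(xs[1:]+xs[:-1])/2;print(np.polyfit(xm,L,1),np.polyfit(xm,R,1))
ys=[-.03,-.026,-.022,.022,.026,.03]
print([(y,T[abs(T[:,1]-y)<.002][:,0].min().round(4),T[abs(T[:,1]-y)<.002][:,0].max().round(4)) for y in ys])
t=np.load("top0.npz");G=cloud(t).reshape(-1,3)
G=np.r_[G,P]; 
for z in(.07,.1,.13,.16,.19,.22,.245):
    g=G[(abs(G[:,2]-z)<.015)&(G[:,0]>.505)&(G[:,0]<.75)&(G[:,1]<-.1)&(G[:,1]>-.35)]
    if len(g):print(z,len(g),g.min(0).round(3),g.max(0).round(3))
E
```

```text
1 933 [0.0032 0.9898 0.0908] 0.0006260252199904449
-1 981 [-0.0077 -0.9925  0.0908] 0.0006866988275054255
valley y at x=0: -3.939377772753155e-06  slope(yaw) -0.005509417108324192 z 0.09080340568953596
[-0.0010305   0.03267311] [-0.00619938 -0.03265164]
[(-0.03, np.float64(-0.0399), np.float64(0.0398)), (-0.026, np.float64(-0.0399), np.float64(0.0398)), (-0.022, np.float64(-0.0398), np.float64(0.0399)), (0.022, np.float64(-0.0399), np.float64(0.0399)), (0.026, np.float64(-0.0394), np.float64(0.0399)), (0.03, np.float64(-0.0399), np.float64(0.0399))]
0.07 510 [ 0.598 -0.265  0.055] [ 0.672 -0.182  0.083]
0.16 291 [ 0.578 -0.242  0.148] [ 0.656 -0.19   0.175]
0.19 53 [ 0.622 -0.247  0.176] [ 0.654 -0.191  0.205]
0.22 110 [ 0.622 -0.253  0.205] [ 0.653 -0.203  0.235]
0.245 71 [ 0.627 -0.244  0.23 ] [ 0.654 -0.214  0.252]
```

Measured so far:
- **Seat:** (0.4532, −0.2634), yaw about −0.005 rad.
- **Groove:** valley z of 0.0908, against 0.091 expected.
- **Gauge:** scriber tip at x ≥ 0.578, clear of the roller end at 0.515.

Now the bin.

```bash
python3 - <<'E'
from station import r, effector, imaging, models
from h import *
r.move_pose([0.475,0.29,0.42],[1,0,0,0])
p=imaging.read_camera("wrist"); save("w3",p)
for t in["brass_roller_center","black_roller_center"]: print([(d["xy"],round(d["p"],2)) for d in models.spot_in(p,t)][:2])
print(r.current_clock(),r.current_tool_pos(),r.current_joint_positions())
P=cloud(p); hsv=cv2.cvtColor(p["img"],cv2.COLOR_BGR2HSV)
m=(hsv[...,0]>12)&(hsv[...,0]<35)&(hsv[...,1]>100)&(abs(P[...,0]-.5)<.09)&(abs(P[...,1]-.3)<.07)&(P[...,2]>.02)&(P[...,2]<.06)
Q=P[m]; print(len(Q),Q[:,2].max(),pca(Q[:,:2]),cv2.minAreaRect(Q[:,:2].astype(np.float32)))
m=(hsv[...,0]>100)&(hsv[...,0]<130)&(hsv[...,1]>100)&(P[...,2]>.045)&(P[...,2]<.056)&(abs(P[...,0]-.5)<.15)&(abs(P[...,1]-.26)<.2)
print("rim",m.sum(),cv2.minAreaRect(P[m][:,:2].astype(np.float32)))
E
```

```text
[([260.9, 159.2], 0.68)]
[]
6.9 [0.47506435 0.28986491 0.42000542] [ 4.27352458e-01  1.35652921e-01  2.23601108e-01  1.65875134e+00
 -1.67216973e-06 -2.71395704e+00]
3548 0.051469544096457445 (array([0.50189448, 0.30957857]), array([-0.95553817, -0.29486743]), array([0.01147432, 0.02991335])) ((0.49889880418777466, 0.30955156683921814), (0.12111035734415054, 0.04196423292160034), 17.15192985534668)
rim 4210 ((0.5043203830718994, 0.2432836890220642), (0.1651231348514557, 0.261398047208786), 10.689175605773926)
```

View pics/w3.png

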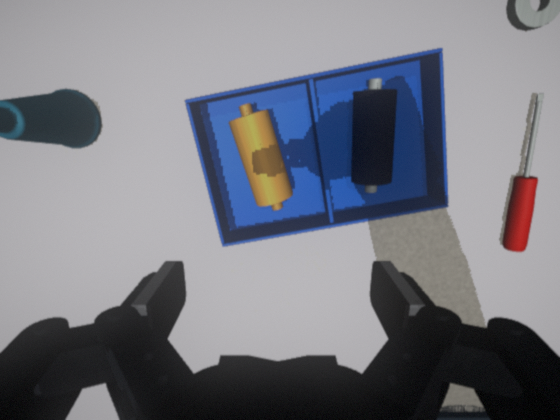

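The brass roller is at (0.499, 0.3096), axis yaw 0.299 rad, with top z about 0.051. The bin is at (0.504, 0.243), yaw 0.187, and its rim measures 165×261 mm, as it should. The roller lies within 2 mm of its compartment's centre line, so the open fingers (114 mm) fit in the 125 mm compartment.

I'll grip about 6.5 mm above the roller's axis, so that the tips later clear the V-block lands.

```bash
python3 - <<'E'
from station import r, effector, imaging, models
from h import *
psi=.2993+np.pi; q=[np.cos(psi/2),np.sin(psi/2),0,0]
xy=[0.4992,0.3090]
r.move_pose([*xy,.34],q); print(r.current_clock(),r.current_joint_positions().round(3))
print(r.move_l([*xy,.1885],v=.12,f_stop=8))
print(r.current_clock(),r.current_tool_pos(),r.current_ft_force())
p=imaging.read_camera("wrist"); save("w4",p)
E
```

```text
9.325 [0.44  0.205 0.143 1.509 0.    0.141]
False
10.7417 [0.49973051 0.30926725 0.18966071] [ 0.22206863 -0.18141631  0.52115394]
```

View pics/w4.png

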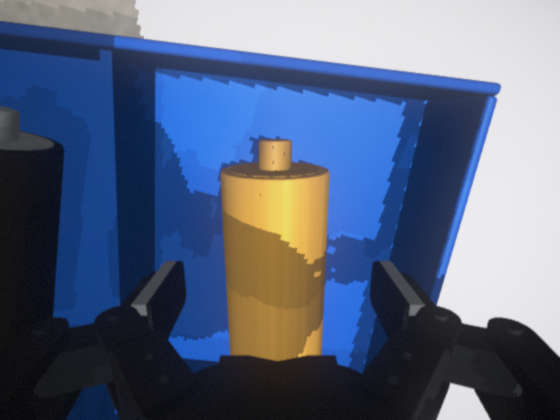

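The view shows the roller (columns 222–328) centred between the open fingers and aligned with them, with no contact. I'll grip and lift.

```bash
python3 - <<'E'
from station import r, effector, imaging, models
from h import *
print(r.current_tool_pos())
effector.clamp(grip_force=70); print(r.current_clock(),r.current_width(),r.current_tool_pos(),r.current_ft_force().round(2))
r.move_l([0.4992,0.3090,.30],v=.12); r.dwell(.3)
print(r.current_clock(),r.current_width(),r.current_tool_pos(),r.current_ft_force().round(2),r.current_moment().round(3))
p=imaging.read_camera("wrist"); save("w5",p)
P=cloud(p); hsv=cv2.cvtColor(p["img"],cv2.COLOR_BGR2HSV)
m=(hsv[...,0]>12)&(hsv[...,0]<35)&(hsv[...,1]>100)&(P[...,2]>.09)&(p["range_z"]>0)
t=r.current_tool_pos(); psi=.2993+np.pi
T=np.array([[np.cos(psi),np.sin(psi),0],[np.sin(psi),-np.cos(psi),0],[0,0,-1]]) # columns tool axes
Q=(P[m]-t)@T
np.save("Q5.npy",Q)
print(len(Q),Q.min(0),Q.max(0))
for a in np.arange(-.02,.075,.005):
    s=Q[(Q[:,0]>a)&(Q[:,0]<a+.005)]
    if len(s)>5: print(round(a,3),len(s),"topz",np.percentile(s[:,2],3).round(4),"y",s[:,1].min().round(4),s[:,1].max().round(4))
E
```

```text
[0.49976654 0.30927033 0.18974785]
11.25 0.0443731289921481 [0.49959269 0.30916812 0.18941958] [-0.52  0.24  4.31]
12.6333 0.04401493031452184 [0.4990323  0.30892346 0.29931831] [-0.04 -0.6  -3.21] [ 0.036 -0.044  0.019]
19378 [-0.03661711 -0.01991316  0.08932015] [0.06232877 0.02428599 0.16244509]
-0.02 909 topz 0.1401 y -0.0193 0.0237
-0.015 937 topz 0.14 y -0.0199 0.0239
-0.01 993 topz 0.14 y -0.0198 0.0243
-0.005 1050 topz 0.14 y -0.0199 0.0243
0.0 1066 topz 0.14 y -0.0199 0.0242
0.005 1113 topz 0.1398 y -0.0199 0.0242
0.01 1472 topz 0.0957 y -0.0199 0.0243
0.015 1160 topz 0.1399 y -0.0197 0.0241
0.02 1180 topz 0.1398 y -0.0194 0.0237
0.025 1223 topz 0.1398 y -0.0191 0.0234
0.03 1270 topz 0.1399 y -0.0193 0.0235
0.035 1326 topz 0.1397 y -0.0194 0.0233
0.04 1356 topz 0.1397 y -0.0191 0.0237
0.045 1436 topz 0.1397 y -0.0192 0.0234
0.05 977 topz 0.1408 y -0.0186 0.0233
0.055 384 topz 0.1552 y -0.0041 0.0081
0.06 181 topz 0.1554 y -0.0036 0.0081
```

View pics/w5.png

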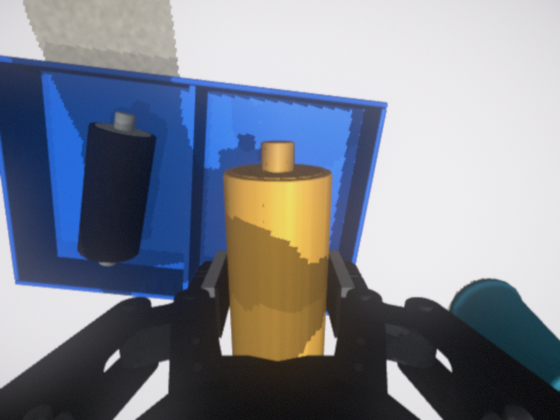

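The roller is held level, centred along its axis within about 2 mm, and its axis is at tool z ≈ 0.163. The barrel spans y −0.020 to +0.024 in the tool frame, which suggests a camera offset of about 2 mm. I'll check that by measuring the block again with the wrist turned half round.

```bash
python3 - <<'E'
from station import r, effector, imaging, models
from h import *
psi=np.pi-.005; q=[np.cos(psi/2),np.sin(psi/2),0,0]
r.move_l([0.4992,0.3090,.47],v=.25)
r.move_pose([.54,-.2625,.47],q)
r.dwell(.2)
t=r.current_tool_pos();print(r.current_clock(),t,r.current_joint_positions().round(3),r.current_width(), r.current_ft_force().round(2))
p=imaging.read_camera("wrist"); save("w6",p)
P=cloud(p).reshape(-1,3)
c=np.array([.4532,-.2634]); d=P-[*c,0]
T=P[(abs(d[:,0])<.06)&(abs(d[:,1])<.06)&(P[:,2]>.104)&(P[:,2]<.116)]
print(len(T),cv2.minAreaRect(T[:,:2].astype(np.float32)),np.median(T[:,2]),T.min(0),T.max(0))
p=imaging.read_camera("top"); save("t6",p)
E
```

```text
15.775 [ 0.54037508 -0.26160723  0.47008125] [-0.563  0.284  0.498  1.784  0.    -0.559] 0.04391506603415123 [-0.67 -0.61 -2.9 ]
3376 ((0.45341911911964417, -0.2634402811527252), (0.06607862561941147, 0.07994168251752853), 89.63340759277344) 0.10929345268024288 [ 0.41334742 -0.29658341  0.10400229] [ 0.49329879 -0.23030897  0.11219352]
```

View pics/w6.png

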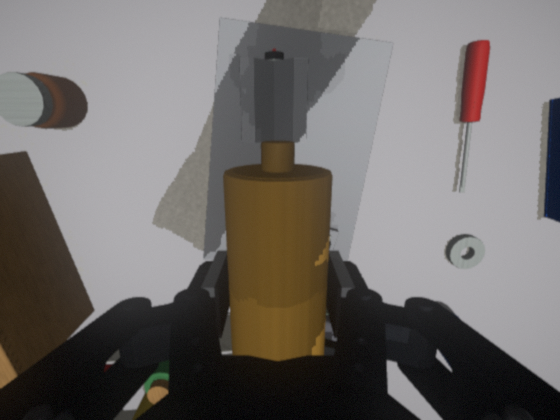

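Both block measurements agree to 0.3 mm. In the same picture, I'll now measure the held roller against the block, including its axis line and ends.

```bash
python3 - <<'E'
from h import *
from scipy.optimize import least_squares
p=np.load("w6.npz");P=cloud(p);hsv=cv2.cvtColor(p["img"],cv2.COLOR_BGR2HSV)
t=np.array([0.54037508,-0.26160723,0.47008125])
m=(hsv[...,0]>10)&(hsv[...,0]<35)&(hsv[...,1]>100)&(P[...,2]>.27)&(P[...,2]<.34)&(abs(P[...,1]+.26)<.05)&(abs(P[...,0]-.54)<.07)
Q=P[m]; print(len(Q),Q.min(0),Q.max(0))
B=Q[(Q[:,0]>.495)&(Q[:,0]<.56)]
f=lambda k:np.hypot(B[:,1]-k[0]-k[1]*(B[:,0]-.54),B[:,2]-k[2]-k[3]*(B[:,0]-.54))-k[4]
s=least_squares(f,[-.2616,0,.307,0,.023],loss="soft_l1",f_scale=.001); print(s.x,np.std(f(s.x)))
xs=np.sort(Q[abs(Q[:,2]-s.x[2]-.015)<.008][:,0]);print("barrel end x",xs[:3],np.percentile(xs,1)," stub",Q[:,0].min())
print("cam",(-p["R"].T@p["t"])-t, p["mtx"])
E
```

```text
19545 [ 0.47744256 -0.28189321  0.29361741] [ 0.57760527 -0.23747323  0.33539538]
[-0.25965918 -0.00203715  0.30704853 -0.00167759  0.02281385] 0.0007216567024396446
barrel end x [0.47760225 0.47761163 0.4776307 ] 0.48888453809440574  stub 0.47744256343355373
cam [-0.07269715  0.00226922 -0.03122634] [[314.25827357   0.         277.49960026]
 [  0.         314.25827357 208.28355578]
 [  0.           0.           1.        ]]
```

In this picture the tool-to-roller offset shows the camera calibration is shifted about +2 mm in world y. The relative measurement cancels that: the tool must end at about (0.4545, −0.2654), with contact expected near z = 0.286. I'll move to a hover point and correct for servo offset.

```bash
python3 - <<'E'
from station import r, effector, imaging, models
from h import *
psi=np.pi-.005; q=[np.cos(psi/2),np.sin(psi/2),0,0]
tgt=np.array([.4545,-.2654]); cmd=tgt.copy()
r.move_l([*cmd,.42],v=.15,orientation=q)
r.move_l([*cmd,.325],v=.12,orientation=q)
for _ in range(2):
    r.dwell(.25); t=r.current_tool_pos(); print(t,r.current_ft_force().round(2)); e=tgt-t[:2]
    if np.abs(e).max()>3e-4: cmd+=e; r.move_l([*cmd,.325],v=.05)
r.dwell(.2);t=r.current_tool_pos();print(cmd,t,r.current_clock(),r.current_eef_rot())
np.save("cmd.npy",cmd)
p=imaging.read_camera("wrist"); save("w7",p); p=imaging.read_camera("scene"); save("s7",p)
E
python3 -c "
import cv2;a=cv2.imread('pics/s7.png')[120:260,140:300];b=cv2.resize(a,None,fx=4,fy=4);cv2.imwrite('pics/s7c.png',b)"
```

```text
[ 0.45473022 -0.26559144  0.32601321] [ 0.94 -0.41 -2.73]
[ 0.45449742 -0.26542436  0.3251187 ] [ 0.03  0.1  -2.85]
[ 0.4545 -0.2654] [ 0.45447085 -0.26538938  0.32491525] 18.325 [ 2.51658688e-03  9.99996829e-01  4.48667704e-05 -8.25045326e-05]
```

View pics/w7.png

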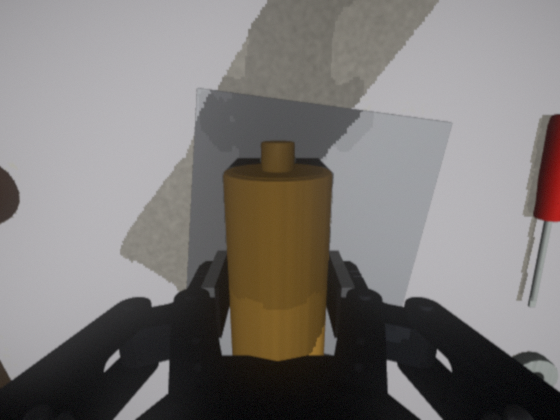

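View pics/s7c.png

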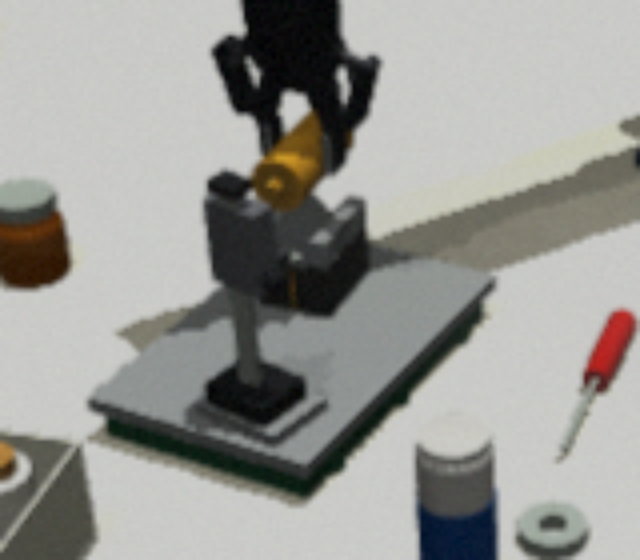

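The roller is over the groove, and the scene view shows it clear of the gauge. I'll fit it again here: its measured axis y should match the measured groove y of −0.2634.

```bash
python3 - <<'E'
from h import *
from scipy.optimize import least_squares
p=np.load("w7.npz");P=cloud(p);hsv=cv2.cvtColor(p["img"],cv2.COLOR_BGR2HSV)
m=(hsv[...,0]>10)&(hsv[...,0]<35)&(hsv[...,1]>100)&(P[...,2]>.13)&(P[...,2]<.20)&(abs(P[...,1]+.264)<.05)&(abs(P[...,0]-.4545)<.07)
Q=P[m]; B=Q[(Q[:,0]>.408)&(Q[:,0]<.475)]
f=lambda k:np.hypot(B[:,1]-k[0]-k[1]*(B[:,0]-.4545),B[:,2]-k[2]-k[3]*(B[:,0]-.4545))-k[4]
s=least_squares(f,[-.264,0,.162,0,.023],loss="soft_l1",f_scale=.001); print(s.x,np.std(f(s.x)))
print("stub",Q[:,0].min(),Q[:,0].min()+.062, -p["R"].T@p["t"])
E
```

```text
[-0.26342352 -0.004552    0.1619257  -0.00181461  0.02281772] 0.0006884614673983316
stub 0.391469144862395 0.453469144862395 [ 0.38178041 -0.26298439  0.29372368]
```

Measured axis y is −0.26342, its slope −0.0046 rad and x centre 0.4535, all matching the block. I'll lower slowly with a force stop.

```bash
python3 - <<'E'
from station import r, effector, imaging, models
from h import *
psi=np.pi-.005; q=[np.cos(psi/2),np.sin(psi/2),0,0]
c=[.4545,-.2654]
print(r.move_l([*c,.292],v=.03,f_stop=4), r.current_tool_pos(),r.current_ft_force().round(2),r.current_clock())
print(r.move_l([*c,.278],v=.01,f_stop=5), r.current_tool_pos(),r.current_ft_force().round(2),r.current_clock())
r.dwell(.3); print(r.current_tool_pos(),r.current_ft_force().round(2),r.current_moment().round(2),r.current_width())
E
```

```text
False [ 0.4546029  -0.26547587  0.29235862] [ 1.3   0.14 -1.98] 19.675
True [ 0.45447233 -0.26536909  0.28591257] [-0.05  0.39  5.  ] 20.4333
[ 0.45448216 -0.26538364  0.28593275] [0.69 0.89 5.98] [ 0.02  0.07 -0.04] 0.043725186748350055
```

```bash
python3 - <<'E'
from station import r, effector, imaging, models
from h import *
c=[.4545,-.2654]
z=r.current_tool_pos()[2]
for i in range(25):
    z-=.0003
    r.move_l([*c,z],v=.01); r.dwell(.12)
    F=r.current_ft_force()
    print(i,round(z,4),r.current_tool_pos().round(4),F.round(2))
    if F[2]>13.0: break
r.dwell(1.0)
for _ in range(4): r.dwell(.2); print(r.current_ft_force().round(2),r.current_moment().round(2),r.current_tool_pos().round(4))
print(r.current_clock(),r.current_width())
p=imaging.read_camera("wrist"); save("w8",p); s=imaging.read_camera("scene"); save("s8",s)
a=s["img"][120:260,140:300];cv2.imwrite('pics/s8c.png',cv2.resize(a,None,fx=4,fy=4))
from scipy.optimize import least_squares
P=cloud(p);hsv=cv2.cvtColor(p["img"],cv2.COLOR_BGR2HSV)
m=(hsv[...,0]>10)&(hsv[...,0]<35)&(hsv[...,1]>100)&(P[...,2]>.09)&(P[...,2]<.16)&(abs(P[...,1]+.264)<.05)&(abs(P[...,0]-.4545)<.07)
Q=P[m]; B=Q[(Q[:,0]>.408)&(Q[:,0]<.475)]
f=lambda k:np.hypot(B[:,1]-k[0]-k[1]*(B[:,0]-.4545),B[:,2]-k[2]-k[3]*(B[:,0]-.4545))-k[4]
s=least_squares(f,[-.264,0,.123,0,.023],loss="soft_l1",f_scale=.001); print(s.x,"stub mid",Q[:,0].min()+.062)
E
```

```text
0 0.2856 [ 0.4548 -0.2656  0.2859] [1.44 0.11 2.42]
1 0.2853 [ 0.4547 -0.2656  0.2859] [ 0.97 -0.74  5.16]
2 0.285 [ 0.4547 -0.2656  0.2859] [ 0.99 -1.67  6.51]
3 0.2847 [ 0.4547 -0.2656  0.2859] [ 0.78 -1.71  6.76]
4 0.2844 [ 0.4547 -0.2656  0.2859] [-0.16 -0.52  8.67]
5 0.2841 [ 0.4547 -0.2656  0.2859] [ 0.   -0.52  9.34]
6 0.2838 [ 0.4547 -0.2655  0.2859] [-0.8   0.24 10.34]
7 0.2835 [ 0.4547 -0.2655  0.2859] [-0.65 -0.75 12.26]
8 0.2832 [ 0.4546 -0.2655  0.2859] [-2.03  0.63 12.89]
9 0.2829 [ 0.4546 -0.2655  0.2859] [-1.65  0.66 14.22]
[-1.73  0.78 13.63] [ 0.18  0.28 -0.08] [ 0.4546 -0.2655  0.2859]
[-0.4   1.53 13.02] [ 0.2   0.29 -0.09] [ 0.4546 -0.2655  0.2858]
[-1.21  0.58 13.73] [ 0.18  0.33 -0.05] [ 0.4546 -0.2655  0.2859]
[-1.99 -0.08 13.85] [ 0.21  0.25 -0.06] [ 0.4546 -0.2655  0.2859]
26.2917 0.04396876492708897
[-0.26346987 -0.00616877  0.12287396 -0.00108854  0.0228628 ] stub mid 0.4534398924835738
```

View pics/w8.png

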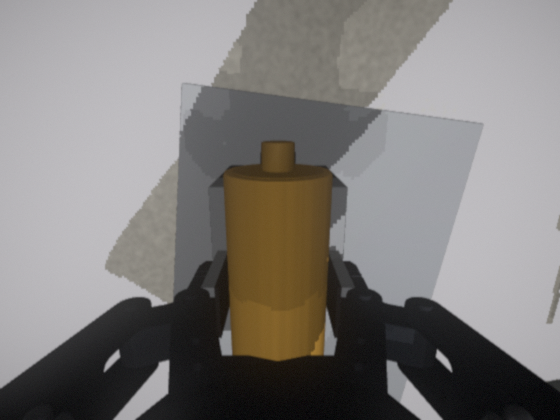

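```bash
ls pics
```

```text
s7.png
s7c.png
s8.png
s8c.png
scene0.png
t6.png
top0.png
top0c.png
w1.png
w2.png
w3.png
w4.png
w5.png
w6.png
w7.png
w8.png
```

View pics/s8c.png

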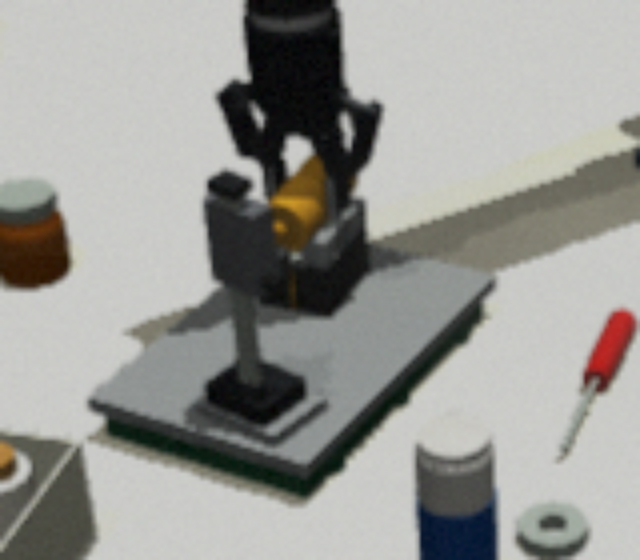

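The roller is seated: measured axis z is 0.1229, against 0.1228 expected in the same camera frame. The fingertips are about 3 mm above the lands, and the push is steady at about 16 N. Handing in.

```bash
python3 - <<'E'
from station import r
print(r.current_ft_force().round(2)); r.hand_in(); print(r.current_clock(),r.current_ft_force().round(2),r.current_tool_pos().round(4))
E
```

```text
[-0.98  0.64 13.94]
the job is handed in; nothing more can be done
the job is handed in; nothing more can be done
```

The brass roller is seated in the V-block groove, with the gripper still holding it and pressing it down. I handed the job in about 26 s into the 54 s limit; no verdict is reported.

I gripped the roller about 8 mm above its axis so the fingertips clear the block's lands. I lifted it out, lined it up by measuring it against the block in the same camera picture, and lowered it with a force stop.

**Last checks before hand-in:**

| Check | Measured | Target |
|---|---|---|
| Across the groove | 0.1 mm off | 2.5 mm |
| Along the groove | about 0.2 mm off mid-block | 10 mm |
| Height | within 0.2 mm of the seat, in the same camera frame | 2.5 mm |
| Axis angle to the groove | under 0.01 rad | 0.05 rad |
| Push | steady, about 16–17 N counting the roller's weight (force reading +13.9 N, against −2.9 N with the roller hanging free) | about 15 N |
| Fingertips above the lands | about 3 mm, calculated | no contact |

- **Camera disagreement:** the wrist camera read about 2 mm off the tool position in y. Measuring roller and block in the same picture cancelled that.
- **Not measured:** I had no direct reading of the force on each flank.
- **Other objects:** in the last scene picture the gauge, jar, screwdriver, bearing and spray can looked undisturbed. I did not look at the black roller again after the lift, or at the thread cone.

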